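Turn the fondue cooker down to keep-warm and shut its lid

TASK

The fondue is ready early. Turn the cooker's heat dial down so that the pointer on its rim stands at the keep-warm mark (the shortest bar, on the rim side away from you), and press the hinged lid fully shut, past its spring catch. Do both in whichever order suits you, and leave the other things on the counter where they are.

Things in the scene. Friction and masses are not known exactly. Their poses are not given: they have to be found in the camera images.
- cooker: compact electric fondue cooker, fixed: round steel shell 210 mm across, 120 mm high, with a white ceramic insert pot, and a black control pod (144 mm wide, top 75 mm above the counter) joined to one side. Origin: on the counter under the shell's centre. +y points from the shell to the pod (its front; dial axis at y = 200 mm, pod ends at 272 mm), +x away from the robot (yaw within 0.35 rad), +z up.
- heat_dial (a joint): heat dial on the pod: 0 rad off, grows clockwise seen from above, 4.71 full heat. White marks on the pod round it every 0.785 rad: a stud at off, then six radial bars 5 mm wide that lengthen from 8 mm (keep-warm, at 0.785 rad, pointer along the cooker's +x) to 17 mm. Starts at 1.55 to 2.2 rad; stays where left; turns smoothly at about 0.06 N m.
- dial_grip (a point): on the dial's axis, 105 mm above the counter, a good height to grip. The dial is an upright fluted steel cylinder 54 mm in diameter, its flat top at 117 mm, standing on a black round skirt 82 mm in diameter whose top is at 83 mm; it can be gripped across any diameter.
- dial_pointer (a point): the outer tip of the white pointer, a low bar 17 x 8 mm, 2 mm proud on the skirt's rim, 46 mm from the dial's axis; turns with the dial
- keep_warm_mark (a point): the inner end of the keep-warm mark (shortest bar) on the pod, 48 mm from the dial's axis, beside the pointer's tip when the dial stands at keep-warm
- lid (a joint): hinged steel lid: 0 rad fully shut, grows as it opens; starts half open at 0.70 to 1.00 rad. A stiff hinge (about 0.4 N m) holds it at any angle. A spring catch at the front stops it some 10 mm (0.045 rad) short of shut; pressing down there with 10 to 15 N snaps it past, and the catch then holds it shut.
- lid_hinge (a point): middle of the lid's hinge axis, 112 mm behind the shell's centre (cooker -y) and 128 mm above the counter; the axis runs along the cooker's x. The lid is a steel disc 212 mm across, centred 112 mm from the hinge, its top 6 to 11 mm above the hinge's plane.
- lid_front (a point): middle of the upper face of the black grip at the lid's front edge (62 mm wide, 36 mm deep, 12 mm thick), 222 mm from the hinge axis and 10 mm above the lid's plane: the place to press. At 138 mm above the counter when the lid is shut.
- plate: white melamine plate 176 mm across, 18 mm high, loose; origin under its centre. Leave alone.
- lid_rest: square wooden lid rest 160 x 160 mm, 24 mm high, loose; origin under its centre. Leave alone.
- fork_ring: plain steel fork ring 136 mm across, 22 mm high, loose; origin under its centre. Leave alone.
- pepper_mill: turned wooden pepper mill 56 mm across, 163 mm high, upright, loose; origin under its centre. Leave alone.

How it is judged:
At the end, for the whole second after the job is handed in: The dial stands within 0.13 rad (about 5 mm at the rim) of the keep-warm mark, the lid is shut past its catch (within 0.025 rad of fully shut), and plate, lid rest, fork ring and pepper mill are within 30 mm of where they were, the mill upright (value of joint heat_dial between 0.655 and 0.915 rad and value of joint lid below 0.025 rad and distance of each of plate, lid_rest, fork_ring, pepper_mill from where it was at the start of the episode below 0.03 m and angle between pepper_mill's own z axis and vertical below 0.2 rad); the robot touches nothing.
It fails at once if a bystander is knocked more than 30 mm away (distance of any of plate, lid_rest, fork_ring, pepper_mill from where it was at the start of the episode above 0.03 m).
It also fails if it takes over 61 s, if anything falls off the work surface, if the arm or the gripper's body presses on something with over 40 N, if the wrist force passes 120 N, or if a joint passes its speed limit or range.

ROBOT

A 6-joint arm with a two-finger parallel gripper is mounted at the origin on the work surface. World frame = base frame: x ahead of the robot, y to its left, z up, the work surface at z = 0. Lengths are in m, angles in rad, forces in N, time in s.
With the tool pointing down it reaches from about 0.25 to 0.775 m from the base axis. Payload 4 kg.
Tool frame: the origin (TCP) lies midway between the tips of the shut fingers; the grasp point (between the pads) lies 19 mm behind it; z points along the fingers, y is the line along which they close (so a half turn about z gives the same grasp; the last joint's range is limited). The gripper opens to 94 mm and grips with 3 to 60 N. Pads are 16 mm wide; open, the fingers measure 119 mm over their backs; the gripper's body (75 mm by 177 mm) begins 78 mm behind the grasp point.
Start: joints at [-1.318, 0.087, 1.371, -0, 1.684, -0.103], TCP at [0.192, -0.516, 0.206] pointing down, gripper open.
Joint ranges: [-3.1, 3.1], [-0.76, 2.03], [0.27, 2.55], [-1.08, 4.22], [0.17, 2.65], [-2.57, 2.57]. Speed limits (rad/s): [2.79, 2.79, 3.14, 3.14, 3.14, 3.14].

INTERFACE

Orientations are given as [roll, pitch, yaw] about the fixed x, y, z axes, in that order (R = Rz(yaw) Ry(pitch) Rx(roll)).
In Python, from bench import sensors, eyes, job gives the robot as it stands.
- The arm moves only by the tool arm_command, never from a script. Its argument "series" is a list of rows, each a list of 7 numbers: the opening, from 0 (shut) to 1 (fully open), then the shift along the tool's x, y, z in cm, then the turn, a rotation vector about the tool's x, y, z in rad. In form: [[fingers, dx, dy, dz, wx, wy, wz], ...]. A call has 1 to 20 rows; each row shifts and turns the commanded pose from where the row before left it, along the tool's axes as they then stand; what a row does not reach is not made up. A row lasts 1/10 s, in which the tool goes at most 50 mm and 8.59 degrees, less where a joint would pass 70% of its speed; a pose out of reach is approached as far as the arm can. A call with a gripper value outside its range is refused whole. The fingers move at their own pace and stop on an object; the grip force is fixed at half the most. Time passes only in rows, so rows that do not move let the fingers close. It gives the time, the measured TCP pose, the force and the opening at its end, in the units of the state.
- sensors.get_obs(): the state, without advancing time (a new reading comes with each control period).
- eyes.snapshot(name): name is "scene" or "top" or "wrist"; returns the picture (384x512x3 uint8, blue, green, red); there is no depth.
- eyes.get_calibration(name): a dict with "mtx" (3x3 intrinsics, pixels), "R" (3x3) and "t" (3): a world point X has camera coordinates R X + t. Camera axes: x right, y down, z forward; pixel columns grow to the right and rows downward; lengths in m; the calibration is good to about 2 mm. The wrist camera is an equidistant fisheye: a pixel r from the principal point sees the ray r / f radians off the axis. A picture is of the moment at which its call begins: read the wrist's pose just before it. get_calibration takes no time and is no camera call; for the wrist camera it gives the pose at the moment of the call.
- job.close_job(): hands the job in, once; it reports no verdict.
The state is a dict: "time": time; "joint_positions": joint angles; "qvel": joint speeds; "joint_torque": joint torques, N m; "tool_pos": TCP position; "ee_rot": TCP orientation; "wrist_force": force on the tool from outside, world axes, zero at the start; "wrist_torque": the same for the moment, N m; "width": finger opening in m.
Only numpy, scipy, OpenCV 4.12 (cv2) and the standard library are available. Lean on these libraries where they do the work, as an engineer would, in place of code of your own. Each camera call takes 0.05 s, during which the arm holds its last target. There are 200 camera calls.

## Working session

There is one attempt and no reset: what is moved stays moved. The work goes in short steps, Python scripts to look and compute and a tool call to move; the robot and the scene stay as the last step left them, time stands still between calls to the robot, and variables do not carry over. Pictures are saved under pics/ and viewed, on a budget of 10 in all, crops included, one or two more only if the job needs it, and the job is handed in when it is done.

Besides the shell and the picture viewer there is one more tool, called after ">>>" as name(argument=value, ...) on one line, values as JSON. arm_command: Moves the arm, as the interface text tells. Its arguments: {"type":"object","properties":{"series":{"type":"array","items":{"type":"array","items":{"type":"number"}}}},"required":["series"]}

```bash
mkdir -p pics; ls
python3 - <<'E'
from bench import sensors, eyes
import cv2, numpy as np
for n in ("scene","top"):
    im=eyes.snapshot(n); cv2.imwrite(f"pics/{n}0.png",im)
    c=eyes.get_calibration(n); print(n,np.round(c["mtx"],1).tolist(),(-c["R"].T@c["t"]).round(3), c["R"].round(2).tolist())
    
o=sensors.get_obs(); print(o)
a=[cv2.imread(f"pics/{n}0.png") for n in("scene","top")]
E
```

```text
pics
scene [[373.7, 0.0, 258.2], [0.0, 373.7, 195.7], [0.0, 0.0, 1.0]] [1.311 0.163 0.92 ] [[-0.26, 0.97, 0.01], [0.71, 0.2, -0.67], [-0.65, -0.17, -0.74]]
top [[445.2, 0.0, 256.0], [0.0, 445.2, 195.5], [0.0, 0.0, 1.0]] [ 0.486 -0.01   1.695] [[0.0, -1.0, -0.02], [-1.0, 0.0, -0.06], [0.06, 0.02, -1.0]]
{'time': 0.1, 'joint_positions': array([-1.31810154e+00,  8.78659300e-02,  1.37207190e+00,  1.50880106e-05,
        1.68359202e+00, -1.03086800e-01]), 'qvel': array([ 4.92114987e-05, -1.41816509e-03, -2.57944379e-03, -9.62054575e-04,
        1.82965674e-03, -2.43335261e-04]), 'joint_torque': array([ 1.75293644e-03, -3.41251230e+01, -3.03302228e+01,  7.17891078e-02,
        3.03757098e-02, -9.32046078e-05]), 'tool_pos': array([ 0.19146388, -0.51508364,  0.20444535]), 'ee_rot': array([-3.13966729e+00, -2.14260865e-04,  3.55783061e-01]), 'wrist_force': array([-0.44862631,  0.11197126, -0.10037216]), 'wrist_torque': array([ 0.06811656, -0.0229397 ,  0.02258248]), 'width': 0.0942508446877852}
```

View pics/scene0.png

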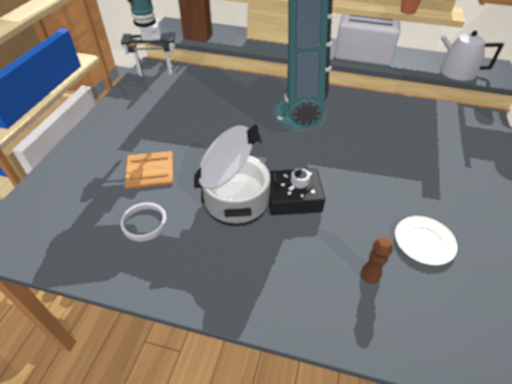

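View pics/top0.png

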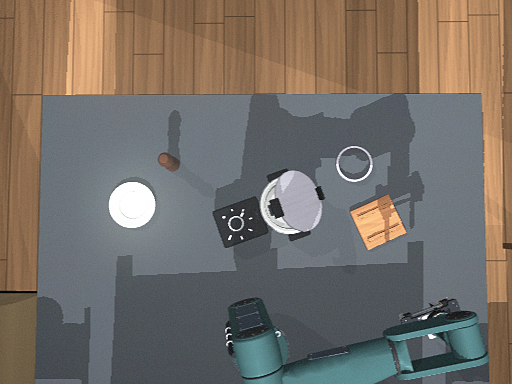

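The scene and top views show the cooker mid-counter, its pod at top pixel (237,222), lid grip near (277,207), plate (132,205), mill (168,161), ring (354,164) and wooden rest (378,222). I'll enlarge both views.

Run:
```python
import cv2, numpy as np
t=cv2.imread("pics/top0.png")[155:255,205:335]; s=cv2.imread("pics/scene0.png")[115:225,190:330]
t=cv2.resize(t,None,fx=6,fy=6,interpolation=cv2.INTER_CUBIC)[:, :]
s=cv2.resize(s,None,fx=5,fy=5,interpolation=cv2.INTER_CUBIC)
for im,x0,y0,f in((t,205,155,6),(s,190,115,5)):
    for v in range(0,140,10):
        if v*f<im.shape[1]: cv2.putText(im,str(x0+v),(v*f,9),0,.35,(0,255,255),1); cv2.line(im,(v*f,10),(v*f,16),(0,255,255),1)
        if v*f<im.shape[0]: cv2.putText(im,str(y0+v),(0,v*f+4),0,.35,(0,255,255),1); cv2.line(im,(24,v*f),(30,v*f),(0,255,255),1)
cv2.imwrite("pics/tc.png",t); cv2.imwrite("pics/sc.png",s)
```

```text
(no output)
```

View pics/tc.png

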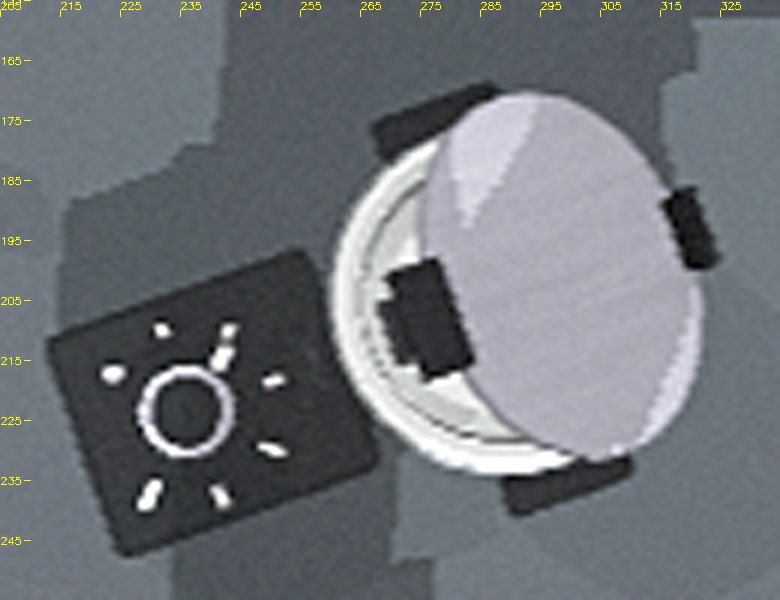

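View pics/sc.png

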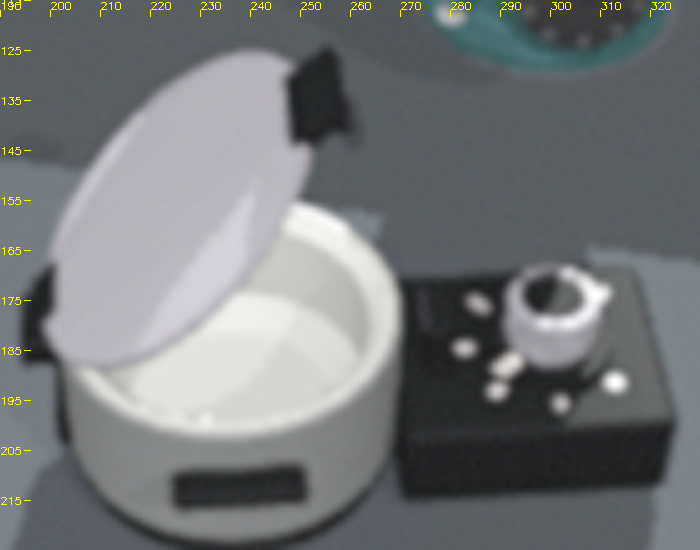

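The crops show the dial top centre at top (236.0,223.5) and scene (300.4,174). The pointer sits just past the second bar at top (242,215), and the grip is at about top (276.5,207.8) and scene (254,134). I'll triangulate these and fit the model.

```bash
cat > h.py <<'E'
from bench import sensors, eyes
import cv2, numpy as np
from scipy.optimize import least_squares
from scipy.spatial.transform import Rotation as Ro
def proj(n,X):
    c=eyes.get_calibration(n); p=(c["R"]@np.atleast_2d(X).T).T+c["t"]
    q=p@c["mtx"].T; return q[:,:2]/q[:,2:]
def tri(a,b):
    return least_squares(lambda X:np.r_[(proj("top",X)-a).ravel(),(proj("scene",X)-b).ravel()],[.45,0,.1])
def C2W(p,X):  # cooker->world
    c,s=np.cos(p[2]),np.sin(p[2]); X=np.atleast_2d(X)
    return X@np.array([[c,s,0],[-s,c,0],[0,0,1]])+[p[0],p[1],0]
def lidpt(a,r,h,x=0): # r from hinge, h above the plane, angle a
    return np.array([x,-.112+r*np.cos(a)-h*np.sin(a),.128+r*np.sin(a)+h*np.cos(a)])
def dialpt(q,r,z): # 0.785 -> +x ; clockwise from above
    t=-(q-.785); return np.array([r*np.cos(t),.2+r*np.sin(t),z])
def solve(T): return
E
python3 - <<'E'
from h import *
tc=lambda u,v:np.array([205+u/6,155+v/6]); sc=lambda u,v:np.array([190+u/5,115+v/5])
d=tri(tc(186,411),sc(552,295)); print("dial top",d.x.round(4),np.sqrt(2*d.cost))
g=tri(tc(428,320),sc(316,92)); print("grip",g.x.round(4),np.sqrt(2*g.cost))
pod=[[.072,.272,.075],[-.072,.272,.075]]
def f(p):
    r=[proj("top",C2W(p,[0,.2,.117]))-tc(186,411),proj("scene",C2W(p,[0,.2,.117]))-sc(552,295),
     proj("top",C2W(p,[.072,.272,.075]))-tc(48,343),proj("top",C2W(p,[-.072,.272,.075]))-tc(125,553),
     proj("top",C2W(p,dialpt(0,.055,.075)))-tc(112,373),proj("top",C2W(p,dialpt(.785,.052,.075)))-tc(162,330),
     proj("top",C2W(p,dialpt(p[4],.038,.085)))-tc(222,358),
     proj("top",C2W(p,lidpt(p[3],.222,.010)))-tc(428,320),.3*(proj("scene",C2W(p,lidpt(p[3],.222,.004)))-sc(318,95))]
    return np.concatenate([x.ravel() for x in r])
s=least_squares(f,[.45,-.05,.2,.85,1.7]); p=s.x
print(p.round(4)); print(s.fun.round(1))
for n,X in(("dial",[0,.2,.117]),("lidfront",lidpt(p[3],.222,.010)),("lidshut",[0,.11,.138]),("hinge",[0,-.112,.128])): print(n,C2W(p,X).round(4))
E
```

```text
dial top [0.4743 0.0854 0.1145] 0.010833165520859478
grip [ 0.5236 -0.0526  0.2797] 0.04676120797680718
[ 0.5428 -0.1045  0.3474  0.6802  1.6551]
[ 0.5 -0.1 -0.5 -0.6 -1.1 -0.7 -0.6  1.6 -0.2 -0.3  0.3 -0.1  0.3 -0.5
  0.2 -0.2  0.2  0.6]
dial [[0.4747 0.0836 0.117 ]]
lidfront [[ 0.5243 -0.0534  0.2754]]
lidshut [[ 0.5053 -0.001   0.138 ]]
hinge [[ 0.5809 -0.2098  0.128 ]]
```

The fit is consistent: dial top z is 0.1145 against a nominal 0.117, the lid is at about 0.70 rad, the dial at about 1.65 and yaw about 0.35. I'll close the lid first. To start, I'll lift and turn with the fingers shut, then cross to above the grip.

>>> arm_command(series=[[0,0,0,-3.2,0,0,-0.14],[0,0,0,-3.2,0,0,-0.14],[0,0,0,-3.2,0,0,-0.14],[0,0,0,-3.2,0,0,-0.14]])

```text
time: 0.5
tool_pos: [0.1915, -0.5152, 0.3341]
ee_rot: [-3.141, -0.001, 0.922]
wrist_force: [0.5, -0.1, -0.2]
width: 0.0654
```

```bash
cat >> h.py <<'E'
P=np.array([.5428,-.1045,.3474,.69,1.655])
def shifts(ws):
    o=sensors.get_obs(); R=Ro.from_euler("xyz",o["ee_rot"]).as_matrix(); print(o["time"],o["tool_pos"].round(4),o["ee_rot"].round(3),o["wrist_force"].round(1))
    c=o["tool_pos"]
    for w in ws: print(np.round(w,3),"->",(100*R.T@(w-c)).round(2)); c=w
E
python3 - <<'E'
from h import *
shifts([C2W(P,lidpt(a,.222,.012))[0] for a in (.90,.72,.6,.5,.4,.3,.2,.1,.05,0,-.03)])
E
```

```text
0.5 [ 0.1915 -0.5152  0.3341] [-3.141e+00 -1.000e-03  9.220e-01] [ 0.5 -0.1 -0.2]
[ 0.537 -0.089  0.309] -> [54.85  1.76  2.51]
[ 0.527 -0.06   0.283] -> [ 1.65 -2.55  2.6 ]
[ 0.521 -0.044  0.263] -> [ 0.95 -1.46  2.02]
[ 0.517 -0.032  0.245] -> [ 0.68 -1.06  1.83]
[ 0.513 -0.022  0.226] -> [ 0.58 -0.9   1.95]
[ 0.51  -0.014  0.205] -> [ 0.47 -0.73  2.04]
[ 0.508 -0.007  0.184] -> [ 0.36 -0.56  2.12]
[ 0.506 -0.003  0.162] -> [ 0.24 -0.38  2.18]
[ 0.506 -0.002  0.151] -> [ 0.08 -0.12  1.1 ]
[ 0.505 -0.001  0.14 ] -> [ 0.05 -0.07  1.11]
[ 0.505 -0.001  0.133] -> [ 0.01 -0.02  0.67]
```

>>> arm_command(series=[[0,4.7,-0.07,0.1,0,0,0],[0,4.7,-0.07,0.1,0,0,0],[0,4.7,-0.07,0.1,0,0,0],[0,4.7,-0.07,0.1,0,0,0],[0,4.7,-0.07,0.1,0,0,0],[0,4.7,-0.07,0.1,0,0,0],[0,4.7,-0.07,0.1,0,0,0],[0,4.7,-0.07,0.1,0,0,0],[0,4.7,-0.07,0.1,0,0,0],[0,4.7,-0.07,0.1,0,0,0],[0,4.7,-0.07,0.1,0,0,0],[0,4.7,-0.07,0.1,0,0,0],[0,0,0,0,0,0,0]])

```text
time: 1.8
tool_pos: [0.5303, -0.0586, 0.3194]
ee_rot: [-3.138, -0.0, 0.923]
wrist_force: [-0.9, -0.0, 0.1]
width: 0.0006
```

Run:
```python
from h import *
shifts([C2W(P,lidpt(a,.222,.012))[0] for a in (.72,.6)])
cv2.imwrite("pics/w1.png",cv2.resize(eyes.snapshot("wrist"),(768,576)))
```

```text
1.8 [ 0.5303 -0.0586  0.3194] [-3.138 -0.     0.923] [-0.9 -0.   0.1]
[ 0.527 -0.06   0.283] -> [-0.34 -0.16  3.6 ]
[ 0.521 -0.044  0.263] -> [ 0.95 -1.46  2.02]
```

View pics/w1.png

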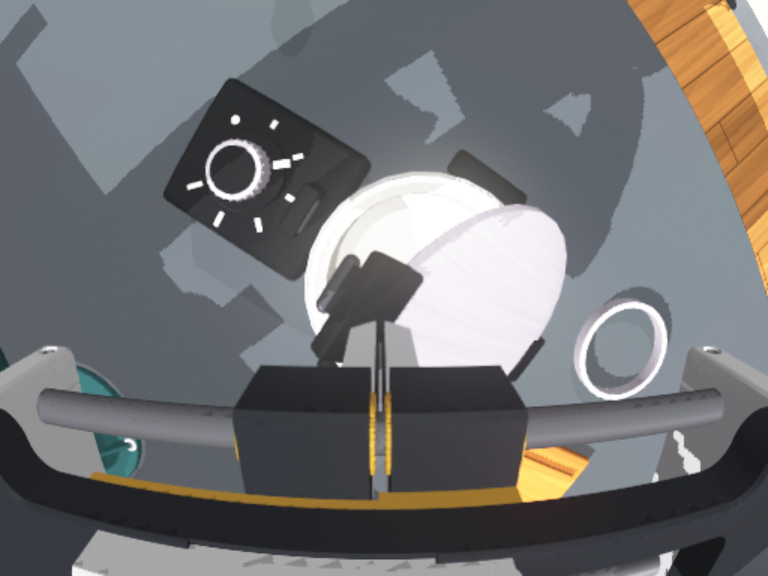

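The wrist view shows the shut fingertips (380,325) over the black grip (370,290), with the pointer at (285,163) just past the second bar (297,157). I'll follow the arc down.

>>> arm_command(series=[[0,-0.3,-0.2,2.0,0,0,0],[0,0,0,1.6,0,0,0],[0,0.5,-0.7,1.0,0,0,0],[0,0.5,-0.7,1.0,0,0,0],[0,0.35,-0.5,0.9,0,0,0],[0,0.35,-0.5,0.9,0,0,0]])

```text
time: 2.45
tool_pos: [0.5161, -0.0359, 0.2474]
ee_rot: [3.141, -0.0, 0.916]
wrist_force: [0.7, -0.9, -0.1]
width: 0.0004
```

>>> arm_command(series=[[0,0.3,-0.45,1.0,0,0,0],[0,0.3,-0.45,1.0,0,0,0],[0,0.25,-0.35,1.0,0,0,0],[0,0.2,-0.35,1.0,0,0,0]])

```text
time: 2.85
tool_pos: [0.5101, -0.0176, 0.2066]
ee_rot: [3.142, -0.0, 0.916]
wrist_force: [0.6, 1.0, 1.1]
width: 0.0002
```

Run:
```python
from h import *
shifts([C2W(P,lidpt(a,.222,.012))[0] for a in (.2,)])
a=cv2.resize(eyes.snapshot("scene")[90:215,180:340],None,fx=4,fy=4,interpolation=cv2.INTER_CUBIC)
cv2.imwrite("pics/s2.png",a)
```

```text
2.85 [ 0.5101 -0.0176  0.2066] [ 3.142 -0.     0.916] [0.6 1.  1.1]
[ 0.508 -0.007  0.184] -> [ 0.65 -0.81  2.28]
```

View pics/s2.png

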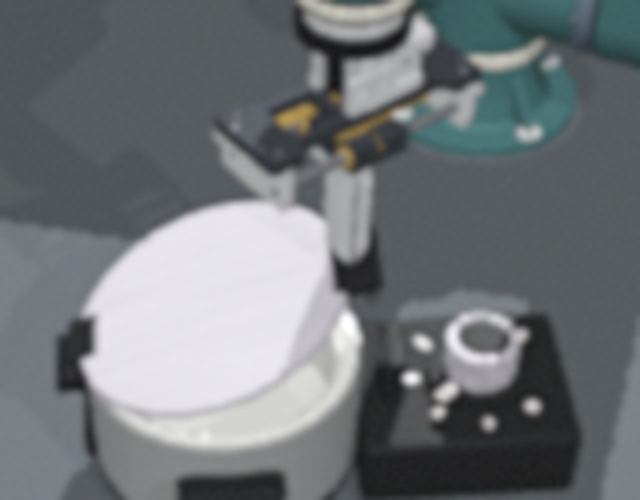

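The lid is following: the fingertips at (350,260) push on the grip and the lid is at about 0.3 rad. I'll carry on to the catch.

>>> arm_command(series=[[0,0.3,-0.4,1.1,0,0,0],[0,0.3,-0.4,1.1,0,0,0],[0,0.12,-0.2,1.1,0,0,0],[0,0.12,-0.2,1.1,0,0,0],[0,0.05,-0.08,0.8,0,0,0],[0,0,0,0,0,0,0]])

```text
time: 3.5
tool_pos: [0.5043, -0.0031, 0.1536]
ee_rot: [-3.139, 0.002, 0.916]
wrist_force: [0.9, -0.7, -0.1]
width: 0.0008
```

>>> arm_command(series=[[0,0,0,0.4,0,0,0],[0,0,0,0.4,0,0,0],[0,0,0,0,0,0,0]])

```text
time: 3.8
tool_pos: [0.5058, -0.0034, 0.1484]
ee_rot: [3.14, -0.001, 0.916]
wrist_force: [-0.2, -0.4, 3.1]
width: 0.0006
```

>>> arm_command(series=[[0,0,0,0.3,0,0,0],[0,0,0,0.3,0,0,0],[0,0,0,0,0,0,0]])

```text
time: 4.1
tool_pos: [0.5061, -0.0033, 0.1424]
ee_rot: [3.14, -0.001, 0.916]
wrist_force: [1.0, 0.7, 2.6]
width: 0.0004
```

>>> arm_command(series=[[0,0,0,0.3,0,0,0],[0,0,0,0.3,0,0,0],[0,0,0,0,0,0,0]])

```text
time: 4.4
tool_pos: [0.506, -0.0034, 0.1378]
ee_rot: [3.139, -0.001, 0.916]
wrist_force: [-2.2, 0.7, 10.4]
width: 0.0007
```

>>> arm_command(series=[[0,0,0,0.3,0,0,0],[0,0,0,0,0,0,0]])

```text
time: 4.6
tool_pos: [0.5061, -0.0034, 0.1376]
ee_rot: [3.138, -0.002, 0.916]
wrist_force: [-6.6, 0.6, 21.1]
width: 0.0006
```

>>> arm_command(series=[[0,0,0,0.3,0,0,0],[0,0,0,0,0,0,0]])

```text
time: 4.8
tool_pos: [0.5062, -0.0033, 0.1373]
ee_rot: [3.137, -0.003, 0.916]
wrist_force: [-10.3, 0.8, 30.5]
width: 0.0004
```

The lid hit a firm stop at z=0.1375 with 30 N, which is the nominal shut height of 0.138 and past the 10–15 N catch. I'll back off and go above the dial with the fingers open.

>>> arm_command(series=[[0,0,0,-3,0,0,0],[0,0,0,-4,0,0,0],[1,0,0,-4,0,0,0],[1,2.5,-3.95,0,0,0,0],[1,2.5,-3.95,0,0,0,0],[1,0,0,0,0,0,0],[1,0,0,0,0,0,0],[1,0,0,0,0,0,0]])

```text
time: 5.6
tool_pos: [0.4732, 0.0837, 0.2386]
ee_rot: [-3.141, 0.001, 0.915]
wrist_force: [0.6, 0.2, -1.1]
width: 0.0448
```

Run:
```python
from h import *
o=sensors.get_obs(); print(o["tool_pos"],o["ee_rot"],o["width"])
c=eyes.get_calibration("wrist"); np.savez("w3.npz",**c); print(c["mtx"], (-c["R"].T@c["t"]).round(3))
im=eyes.snapshot("wrist"); cv2.imwrite("pics/w3r.png",im)
def wp(X):
    p=c["R"]@X+c["t"]; th=np.arctan2(np.hypot(p[0],p[1]),p[2]); k=c["mtx"][0,0]*th/np.hypot(p[0],p[1]); return c["mtx"][:2,2]+k*p[:2]
for n,X in(("top",[0,.2,.117]),("tip",dialpt(1.655,.046,.085)),("keep",dialpt(.785,.048,.075)),("stud",dialpt(0,.055,.075))): print(n,wp(C2W(P,X)[0]).round(1))
a=cv2.resize(im,(768,576),interpolation=cv2.INTER_CUBIC); cv2.imwrite("pics/w3.png",a)
```

```text
[0.47324959 0.08365218 0.23859608] [-3.14118719e+00  1.49914235e-03  9.15003271e-01] 0.04481970182690466
[[297.31863964   0.         253.08906322]
 [  0.         297.31863964 191.05818033]
 [  0.           0.           1.        ]] [0.515 0.138 0.417]
top [254.3 186.5]
tip [294.2 175.1]
keep [276.6 144.2]
stud [243.8 132.7]
```

View pics/w3.png

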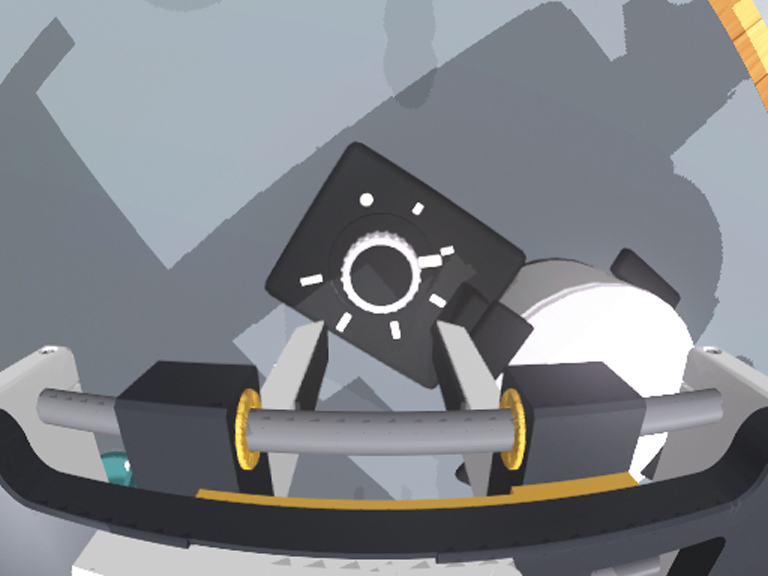

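In the wrist view the stud (366,199), keep-warm bar (418,208), pointer tip (441,261) and dial top (381,275) all match predictions to about 1–2 mm. I'll let the fingers open, then go down and grip.

>>> arm_command(series=[[1,0.1,0.1,0,0,0,0],[1,0,0,0,0,0,0],[1,0,0,0,0,0,0],[1,0,0,0,0,0,0],[1,0,0,0,0,0,0],[1,0,0,3,0,0,0],[1,0,0,3,0,0,0],[1,0,0,3,0,0,0],[1,0,0,3,0,0,0],[1,0,0,2.0,0,0,0],[1,0,0,1.0,0,0,0],[1,0,0,0,0,0,0]])

```text
time: 6.85
tool_pos: [0.4736, 0.0846, 0.0881]
ee_rot: [-3.139, 0.002, 0.916]
wrist_force: [0.5, -0.7, -0.2]
width: 0.0942
```

>>> arm_command(series=[[0,0,0,0,0,0,0],[0,0,0,0,0,0,0],[0,0,0,0,0,0,0],[0,0,0,0,0,0,0],[0,0,0,0,0,0,0],[0,0,0,0,0,0,0],[0,0,0,0,0,0,0]])

```text
time: 7.55
tool_pos: [0.4748, 0.0847, 0.0898]
ee_rot: [3.141, -0.0, 0.916]
wrist_force: [-0.3, -0.2, 1.4]
width: 0.0533
```

Gripped: the width is 53 mm and the force is small. Next I'll turn 0.87 rad counter-clockwise from above, which is negative tool z.

>>> arm_command(series=[[0,0,0,0,0,0,-0.1],[0,0,0,0,0,0,-0.1],[0,0,0,0,0,0,-0.1],[0,0,0,0,0,0,-0.1],[0,0,0,0,0,0,-0.1],[0,0,0,0,0,0,-0.1],[0,0,0,0,0,0,-0.1],[0,0,0,0,0,0,-0.1],[0,0,0,0,0,0,-0.07],[0,0,0,0,0,0,0],[0,0,0,0,0,0,0]])

```text
time: 8.65
tool_pos: [0.4757, 0.0845, 0.0898]
ee_rot: [3.139, 0.001, 1.784]
wrist_force: [4.5, -1.7, 0.3]
width: 0.0536
```

>>> arm_command(series=[[1,0,0,0,0,0,0],[1,0,0,0,0,0,0],[1,0,0,0,0,0,0],[1,0,0,0,0,0,0],[1,0,0,0,0,0,0],[1,0,0,0,0,0,0],[1,0,0,0,0,0,0],[1,0,0,-2,0,0,0],[1,0,0,-4,0,0,0],[1,0,0,-4,0,0,0],[1,0,0,-4,0,0,0],[1,0,0,-2,0,0,0],[1,0,0,0,0,0,0]])

```text
time: 9.95
tool_pos: [0.4764, 0.0848, 0.2536]
ee_rot: [3.133, 0.001, 1.786]
wrist_force: [0.6, -0.6, -0.5]
width: 0.0937
```

Run:
```python
from h import *
o=sensors.get_obs(); print(o["time"],o["tool_pos"],o["ee_rot"],o["width"],o["wrist_force"])
c=eyes.get_calibration("wrist"); np.savez("w4.npz",**c)
im=eyes.snapshot("wrist")
def wp(X):
    p=c["R"]@X+c["t"]; th=np.arctan2(np.hypot(p[0],p[1]),p[2]); k=c["mtx"][0,0]*th/np.hypot(p[0],p[1]); return c["mtx"][:2,2]+k*p[:2]
k=wp(C2W(P,[0,.2,.085])[0]); x0,y0=(k-[75,65]).astype(int); print(x0,y0)
x0=max(x0,0);y0=max(y0,0)
for q in(.655,.785,.915): print(q,((wp(C2W(P,dialpt(q,.046,.085))[0])-[x0,y0])*5).round(0))
cv2.imwrite("pics/w4.png",cv2.resize(im[y0:y0+110,x0:x0+150],None,fx=5,fy=5,interpolation=cv2.INTER_CUBIC))
```

```text
9.95 [0.47638429 0.08477241 0.25363807] [3.13348645e+00 1.36689171e-03 1.78572936e+00] 0.09372967902861867 [ 0.58472785 -0.55112782 -0.51436008]
174 113
0.655 [566. 281.]
0.785 [571. 305.]
0.915 [572. 329.]
```

View pics/w4.png

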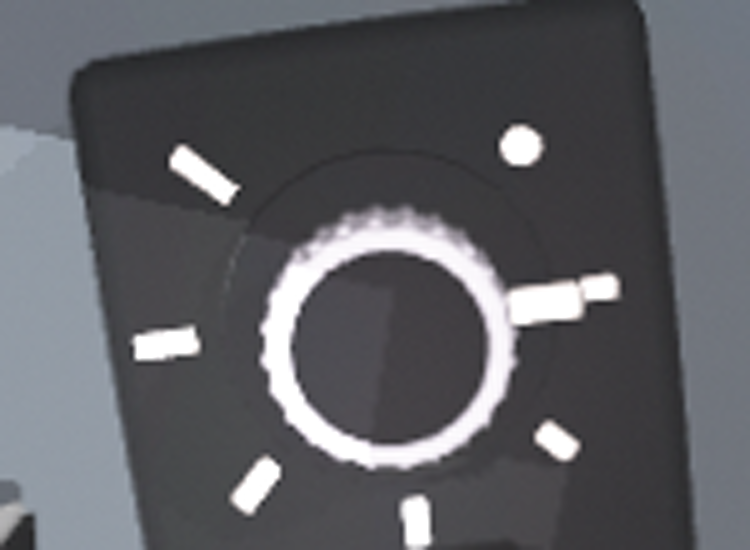

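The wrist crop shows the pointer (545,303) nearly in line with the shortest bar (600,287), slightly to the clockwise side. I'll fit the marks to get the residual angle.

```bash
cat > fit.py <<'E'
from h import *
def fit(f,x0,y0,obs,ptr):
    c=np.load(f)
    def wp(X):
        p=c["R"]@X+c["t"]; th=np.arctan2(np.hypot(p[0],p[1]),p[2]); k=c["mtx"][0,0]*th/np.hypot(p[0],p[1]); return c["mtx"][:2,2]+k*p[:2]
    g=lambda p:np.concatenate([(wp(C2W(p,dialpt(q,r,.075))[0])-[x0,y0])*5-uv for q,r,uv in obs]+[(wp(C2W(p,dialpt(p[3],.0375,.085))[0])-[x0,y0])*5-ptr])
    s=least_squares(g,[.543,-.1045,.347,.8]); print(s.x.round(4),s.fun.round(0))
E
python3 -c "
from fit import *
fit('w4.npz',174,113,[(.785,.052,(600,287)),(1.57,.0529,(557,441)),(3.14,.0556,(256,486)),(3.925,.0563,(166,343)),(4.71,.0565,(203,175))],(545,303))"
```

```text
[ 0.5442 -0.1022  0.3439  0.7942] [ 0. -0.  0. -1. -1.  1. -2.  1.  1. -0.  1. -0.]
```

The dial is at 0.794 against the 0.785 target, with residuals of 2 crop px or less. Last, a check of the lid and the bystanders.

Run:
```python
from h import *
P=np.array([.5442,-.1022,.3439])
s=eyes.snapshot("scene"); t=eyes.snapshot("top")
t0=cv2.imread("pics/top0.png")
for n,(x,y) in dict(plate=(132,205),mill=(168,161),ring=(354,164),rest=(378,222)).items():
    sl=np.s_[y-14:y+14,x-14:x+14]; w=t0[y-18+0:y+18,x-18:x+18]
    m=cv2.minMaxLoc(cv2.matchTemplate(t[y-26:y+26,x-26:x+26],w,cv2.TM_CCOEFF_NORMED)); print(n,m[1],m[3],"(8,8 = unmoved)")
for a in (0,.045): print(a,[((proj("scene",C2W(P,lidpt(a,r,h,x)))[0]-[190,115])*5).round(0).tolist() for r,h,x in((.24,.010,.031),(.204,.010,.031),(.24,-.002,.031),(.112,.006,.106))])
cv2.imwrite("pics/s5.png",cv2.resize(s[115:225,190:330],None,fx=5,fy=5,interpolation=cv2.INTER_CUBIC))
```

```text
plate 0.9959121346473694 (8, 8) (8,8 = unmoved)
mill 0.985716700553894 (8, 8) (8,8 = unmoved)
ring 0.9219152927398682 (8, 8) (8,8 = unmoved)
rest 0.785850465297699 (8, 8) (8,8 = unmoved)
0 [[445.0, 312.0], [384.0, 315.0], [444.0, 326.0], [235.0, 422.0]]
0.045 [[444.0, 299.0], [384.0, 304.0], [444.0, 314.0], [234.0, 417.0]]
```

View pics/s5.png

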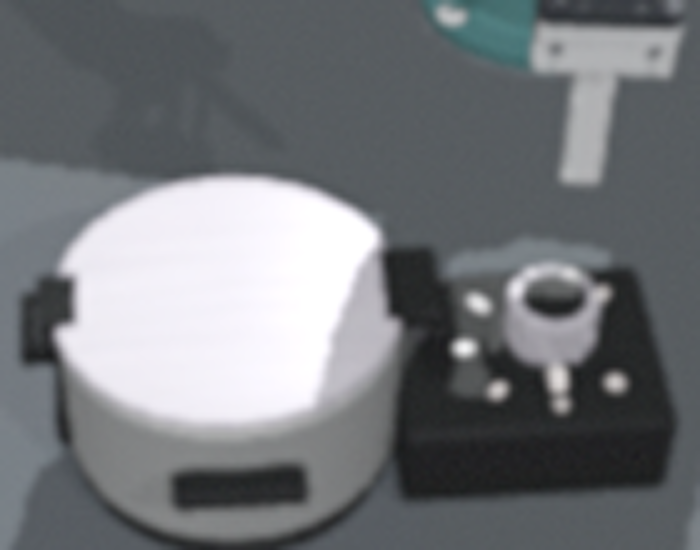

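The scene view shows the lid seated flush with no gap. The grip's bottom corner, near (445,330), fits the shut prediction (326) rather than the caught one (314). The pointer is in line with the short bar at (560,390). Handing in.

```bash
python3 -c "
from bench import job; print(job.close_job())"
```

```text
the job is handed in; nothing more can be done
None
```

The dial is at keep-warm, the lid is shut past its catch, and I handed the job in after about 10 s of robot time; no verdict is reported.

- **Lid:** I pressed it down along its arc with the fingers shut. It met a hard stop at z = 0.1375 m under 30 N (nominal 0.138 m shut, catch needs 10–15 N). I saw no clear snap in the force readings. The last scene picture matches a fully shut lid, not one resting on the catch.
- **Dial:** I turned it 0.87 rad counter-clockwise seen from above. A wrist-camera fit put it at 0.794 rad, against a target of 0.785 and an allowed 0.655–0.915.
- **Bystanders:** The plate, mill, fork ring and lid rest match their starting positions in the top view with no shift. The match was weaker for the lid rest (0.79), perhaps because the arm and its shadow have moved since the first picture.
- **Arm:** The gripper was left open above the dial at z = 0.25 m, touching nothing.

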